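# Tip the worn samples into the scrap bin

### The arm

A 7-joint arm with a two-finger parallel gripper is mounted at the origin on the work surface. World frame = base frame: x ahead of the robot, y to its left, z up, the work surface at z = 0. Lengths are in m, angles in rad, forces in N, time in s.
With the tool pointing down it reaches from about 0.425 to 0.925 m from the base axis. Payload 6.8 kg.
Tool frame: the origin (TCP) lies at the very end of the fingers, on their centre line; the grasp point (between the pads) lies bot.grip_depth behind it (bot.grip_depth is the distance from the TCP to the grasp point, in m); z points along the fingers, y is the line along which they close (so a half turn about z gives the same grasp; the last joint's range is limited). The gripper opens to 85 mm and grips with 20 to 120 N. Pads are 22 mm wide; open, the fingers measure 114 mm over their backs; the gripper's body (76 mm by 85 mm) begins 54 mm behind the grasp point. The pads swing forward as they close: fully open they stand 13 mm farther back than shut.
Start: joints at [-1.372, 0.477, 0.022, 1.555, -0.011, 1.109, -0.083], TCP at [0.204, 0.643, 0.231] pointing down, gripper open.
Joint ranges: [-2.96, 2.96], [-0.34, 2.1], [-1.41, 1.46], [0.24, 2.44], [-1.37, 4.51], [0.17, 1.92], [-2.96, 2.96]. Speed limits (rad/s): [2.39, 2.39, 3.14, 3.14, 3.14, 3.14, 3.14].

### API

Orientations are given as a unit quaternion [w, x, y, z].
In Python, from station import bot gives the robot as it stands.
- The arm moves only by the tool send_rows, never from a script. Its arguments are lists of equal length, an entry for each row: "slide": the shift along the tool's x, y, z in mm, a list of three; "roll": the turn about the tool's z in degrees; "claw": the opening, from 0 (shut) to 1 (fully open). A call has exactly 8 rows; each row is the pose to reach, as a shift and turn from the pose commanded when the call began, along the tool's axes at that moment; what a row does not reach only later rows make up. A row lasts 1/12 s, in which the tool goes at most 41.7 mm and 7.16 degrees, less where a joint would pass 70% of its speed; a pose out of reach is approached as far as the arm can. A call with a gripper value outside its range is refused whole. The fingers move at their own pace and stop on an object; "force" is the grip in N (left out, the last holds). Time passes only in rows, so rows that repeat a pose let the fingers close, or fill a call up. It gives the time, the measured TCP pose, the force, the opening and the grip force at its end, in the units of the state.
- bot.get_obs(): the state, without advancing time (a new reading comes with each control period).
- bot.read_camera(name): name is "scene" or "top" or "wrist"; returns the picture (384x512x3 uint8, red, green, blue); there is no depth.
- bot.camera_model(name): a dict with "camera_matrix" (3x3 intrinsics, pixels), "camera_from_world" (4x4, takes a point from world to camera coordinates). Camera axes: x right, y down, z forward; pixel columns grow to the right and rows downward; lengths in m; the calibration is good to about 2 mm. The wrist camera is an equidistant fisheye: a pixel r from the principal point sees the ray r / f radians off the axis. A picture is of the moment at which its call begins: read the wrist's pose just before it. camera_model takes no time and is no camera call; for the wrist camera it gives the pose at the moment of the call.
- bot.hand_in(): hands the job in; it is judged then, once.
The state is a dict: "t": time; "q": joint angles; "joint_vel": joint speeds; "joint_torque": joint torques, N m; "eef_pos": TCP position; "tool_rot": TCP orientation; "contact_force": force on the tool from outside, world axes, zero at the start; "torque": the same for the moment, N m; "gripper_width": opening from 0.0 (shut) to 1.0 (fully open); "grasp_force": force on a finger pad.
Only numpy, scipy, OpenCV 4.12 (cv2) and the standard library are available. Lean on these libraries where they do the work, as an engineer would, in place of code of your own. Each camera call takes 0.05 s, during which the arm holds its last target. There are 200 camera calls.

### The job

Take the brass weight off the base plate and stand it on the yellow mat, without knocking it over. Then slide the blue tray's carriage along its rails towards the red bin until the red spot on its leading side sits right under the stylus tip at that end, and there tip the tray by lifting its handle so that all four samples go into the red bin. Finally lower the tray back level with the spot still under the stylus; let no sample fall elsewhere and leave the bottle, the tape reel and the orange meter where they are.

Things in the scene. Friction and masses are not known exactly. Their poses are not given: they have to be found in the camera images.
- rig: aluminium base plate, 128 x 500 x 12 mm, fixed, carrying two steel rails along its own y. Origin on the bench; the plate spans x -80..48, y -250..250 mm from it. x points across the rails from the tray's handle to the bins, y along the rails, z up; all the machine's parts and both bins share this yaw
- carriage (a joint): slide of the grey carriage along the rails, m, grows to the rig's +y, range -0.165..0.165, stiff to move (2 N) and stays where left. The carriage plate spans 110 mm across the rails (rig x -65..45) and 95 mm to each side of the tray's middle along them; its underside is 28 mm and its top 40 mm above the bench
- spot_left (a point): centre of the red disc, 16 mm across, on top of the carriage plate beside the tray, 80 mm to the rig's +y of the tray's middle and 40 mm above the bench
- stylus_left (a point): lower end of the fixed upright stylus at the rig's +y end, 46 mm above the bench. Each stylus is 8 mm thick (brass collar 20 mm), its top 188 mm above the bench; a 12 mm arm at height 138 mm runs from it in +x of the rig for 92 mm to a 16 mm post outside the bin
- spot_right (a point): centre of the red disc, 16 mm across, on top of the carriage plate beside the tray, 80 mm to the rig's -y of the tray's middle and 40 mm above the bench
- stylus_right (a point): lower end of the fixed upright stylus at the rig's -y end, 46 mm above the bench
- tray (a joint): hinge of the blue tipping tray on the carriage, rad: 0 level, grows as the handle end is lifted, end stop 1.45. The tray falls back by its own weight. The samples slide out at about 0.8 to 1.2
- hinge_mid (a point): middle of the tray's hinge axis, which runs along the rig's y, 110 mm above the bench, at the pouring end of the tray
- tray_bar (a point): middle of the tray's handle: a round steel bar, 10 mm thick and 90 mm long, along the rig's y, 43 mm clear behind the tray's rear wall; with the tray level it is 181 mm from the hinge in -x and 22 mm above it (132 mm above the bench). The tray is 138 x 120 mm outside, 38 mm high walls, floor 4 mm, with a sloped lip and no wall at the hinge end. The point turns with the tray
- scrap_bin: red open bin, fixed, 180 mm (x) x 150 mm (y), walls 3 mm, 80 mm high in front and at the sides, 120 mm at the back. Origin under its middle on the bench. It stands on one side of the rig's middle (rig y about +130 or -130 mm, rig x 142 mm), the green bin on the other; with the outer red spot of that side under that side's stylus the tray faces it
- good_bin: green open bin of the same size, fixed, for good samples: nothing goes in it. Origin under its middle
- weight: brass 500 g weight, upright, 80 mm high, base 40 mm across up to 44 mm high, neck 16 mm, knob 28 mm across between 60 and 76 mm high. Origin at the middle of its underside. It starts on the base plate (12 mm above the bench) between the rails, in the way of the carriage
- mat: yellow round mat, fixed, 100 mm across, 4 mm thick, on the bench at one end of the rig. Origin at the middle of its underside
- reel: bystander: spare aluminium tape reel lying flat, 100 mm across, 36 mm high. Origin under its middle
- bottle: bystander: amber bottle, 52 mm across, 120 mm high. Origin under its middle
- meter: bystander: orange hand meter, 100 x 55 x 35 mm, with a 10 mm high black knob. Origin under its middle
- sample0: worn test sample, rounded plastic block 60 x 40 x 26 mm, white, 50 g, starts lying in the tray. Origin at the middle of its underside
- sample1: worn test sample, rounded plastic block 60 x 40 x 26 mm, grey, 50 g, starts lying in the tray. Origin at the middle of its underside
- sample2: worn test sample, rounded plastic block 60 x 40 x 26 mm, grey, 50 g, starts lying in the tray. Origin at the middle of its underside
- sample3: worn test sample, rounded plastic block 60 x 40 x 26 mm, white, 50 g, starts lying in the tray. Origin at the middle of its underside
Mind the look-alikes: they are no part of the job. Leave any pink or turquoise look-alike of the weight alone. What is shaped like the sample2 but purple is not meant.

How it is judged:
On the way, in this order (a step that is already met when the one before it is completed fails the run):
1. the weight stands on the mat, let go (horizontal distance between weight and mat below 0.04 m and height (world z) of weight below 0.012 m and angle between weight's own z axis and vertical below 0.15 rad and contact force between the fingers and weight below 0.1 N), for 0.2 s.
2. the red spot on the red bin's side is under the stylus tip of that side, with the tray level and the samples still in it (((horizontal distance between spot_left and stylus_left below 0.008 m and y of scrap_bin in the frame of rig above 0 m) or (horizontal distance between spot_right and stylus_right below 0.008 m and y of scrap_bin in the frame of rig below 0 m)) and value of joint tray below 0.15 rad and height (world z) of each of sample0, sample1, sample2, sample3 above 0.1 m), for 0.3 s.
3. the tray is tipped there and all four samples are in the red bin (((horizontal distance between spot_left and stylus_left below 0.012 m and y of scrap_bin in the frame of rig above 0 m) or (horizontal distance between spot_right and stylus_right below 0.012 m and y of scrap_bin in the frame of rig below 0 m)) and x of sample0 in the frame of scrap_bin between -0.09 and 0.09 m and y of sample0 in the frame of scrap_bin between -0.075 and 0.075 m and z of each of sample0, sample1, sample2, sample3 in the frame of scrap_bin below 0.075 m and x of sample1 in the frame of scrap_bin between -0.09 and 0.09 m and y of sample1 in the frame of scrap_bin between -0.075 and 0.075 m and x of sample2 in the frame of scrap_bin between -0.09 and 0.09 m and y of sample2 in the frame of scrap_bin between -0.075 and 0.075 m and x of sample3 in the frame of scrap_bin between -0.09 and 0.09 m and y of sample3 in the frame of scrap_bin between -0.075 and 0.075 m), for 0.1 s.
At the end, for the whole second after the job is handed in: All four samples lie at rest inside the red bin, the tray is back level (within 0.06 rad) with the red spot on the red bin's side within 8 mm of the point under that side's stylus tip, and the weight stands upright on the yellow mat (its middle within 40 mm of the mat's middle) (x of sample0 in the frame of scrap_bin between -0.09 and 0.09 m and y of sample0 in the frame of scrap_bin between -0.075 and 0.075 m and z of each of sample0, sample1, sample2, sample3 in the frame of scrap_bin below 0.075 m and x of sample1 in the frame of scrap_bin between -0.09 and 0.09 m and y of sample1 in the frame of scrap_bin between -0.075 and 0.075 m and x of sample2 in the frame of scrap_bin between -0.09 and 0.09 m and y of sample2 in the frame of scrap_bin between -0.075 and 0.075 m and x of sample3 in the frame of scrap_bin between -0.09 and 0.09 m and y of sample3 in the frame of scrap_bin between -0.075 and 0.075 m and linear speed of each of sample0, sample1, sample2, sample3 below 0.03 m/s and ((horizontal distance between spot_left and stylus_left below 0.008 m and y of scrap_bin in the frame of rig above 0 m) or (horizontal distance between spot_right and stylus_right below 0.008 m and y of scrap_bin in the frame of rig below 0 m)) and value of joint tray below 0.06 rad and horizontal distance between weight and mat below 0.04 m and height (world z) of weight below 0.012 m and angle between weight's own z axis and vertical below 0.15 rad and linear speed of weight below 0.02 m/s); the robot touches nothing.
It fails at once if the weight is knocked over (angle between weight's own z axis and vertical above 0.6 rad and height (world z) of weight below 0.06 m).
It fails at once if the tray is tipped while the red spot is not under the stylus at the red bin (value of joint tray above 0.4 rad and not ((horizontal distance between spot_left and stylus_left below 0.014 m and y of scrap_bin in the frame of rig above 0 m) or (horizontal distance between spot_right and stylus_right below 0.014 m and y of scrap_bin in the frame of rig below 0 m))).
It fails at once if a sample falls outside the red bin ((height (world z) of sample0 below 0.09 m and not (x of sample0 in the frame of scrap_bin between -0.095 and 0.095 m and y of sample0 in the frame of scrap_bin between -0.08 and 0.08 m and z of sample0 in the frame of scrap_bin below 0.2 m)) or (height (world z) of sample1 below 0.09 m and not (x of sample1 in the frame of scrap_bin between -0.095 and 0.095 m and y of sample1 in the frame of scrap_bin between -0.08 and 0.08 m and z of sample1 in the frame of scrap_bin below 0.2 m)) or (height (world z) of sample2 below 0.09 m and not (x of sample2 in the frame of scrap_bin between -0.095 and 0.095 m and y of sample2 in the frame of scrap_bin between -0.08 and 0.08 m and z of sample2 in the frame of scrap_bin below 0.2 m)) or (height (world z) of sample3 below 0.09 m and not (x of sample3 in the frame of scrap_bin between -0.095 and 0.095 m and y of sample3 in the frame of scrap_bin between -0.08 and 0.08 m and z of sample3 in the frame of scrap_bin below 0.2 m))).
It fails at once if the bottle, the tape reel or the orange meter is moved more than 25 mm or knocked over (distance of any of bottle, reel, meter from where it was at the start of the episode above 0.025 m or angle between any of bottle, reel, meter's own z axis and vertical above 0.5 rad).
It also fails if it takes over 72 s, if anything falls off the work surface, if the arm or the gripper's body presses on something with over 40 N, if the wrist force passes 120 N, or if a joint passes its speed limit or range.

## Working session

There is one attempt and no reset: what is moved stays moved. The work goes in short steps, Python scripts to look and compute and a tool call to move; the robot and the scene stay as the last step left them, time stands still between calls to the robot, and variables do not carry over. Pictures are saved under pics/ and viewed, at most 10 in all, crops included, and the job is handed in when it is done.

Besides the shell and the picture viewer there is one more tool, called after "Request:" as name([rows], argument=value, ...), one row to a line, values as JSON. send_rows: Moves the arm, as the interface text tells. Its arguments: {"type":"object","properties":{"slide":{"type":"array","items":{"type":"array","items":{"type":"number"}}},"roll":{"type":"array","items":{"type":"number"}},"claw":{"type":"array","items":{"type":"number"}},"force":{"type":"number"}},"required":["slide","roll","claw"]}

```bash
ls; mkdir -p pics
python3 - <<'E'
from station import bot
import cv2,numpy as np
o=bot.get_obs();print(o['t'],o['eef_pos'],o['tool_rot'],o['gripper_width'],bot.grip_depth)
for n in('scene','top'):
    im=bot.read_camera(n);cv2.imwrite(f'pics/{n}0.png',im[:,:,::-1])
    m=bot.camera_model(n);print(n,np.round(m['camera_matrix'],1).tolist(),np.round(m['camera_from_world'],3).tolist())
E
```

```text
pics
0.0 [0.20366612 0.64291242 0.23031464] [-9.36760565e-05  1.52803953e-01  9.88256086e-01 -9.22515503e-04] 0.9956609125250216 0.0187
scene [[464.0, 0.0, 253.0], [0.0, 464.0, 188.7], [0.0, 0.0, 1.0]] [[0.797, 0.604, -0.007, -0.45], [0.448, -0.598, -0.664, -0.18], [-0.405, 0.526, -0.747, 1.523], [0.0, 0.0, 0.0, 1.0]]
top [[384.4, 0.0, 245.4], [0.0, 384.4, 194.3], [0.0, 0.0, 1.0]] [[0.007, -1.0, -0.012, 0.026], [-0.991, -0.005, -0.133, 0.55], [0.133, 0.013, -0.991, 1.087], [0.0, 0.0, 0.0, 1.0]]
```

View pics/scene0.png

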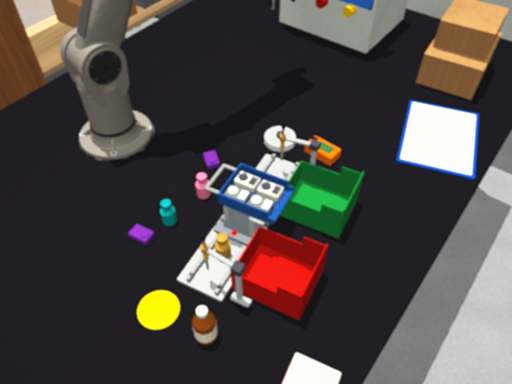

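View pics/top0.png

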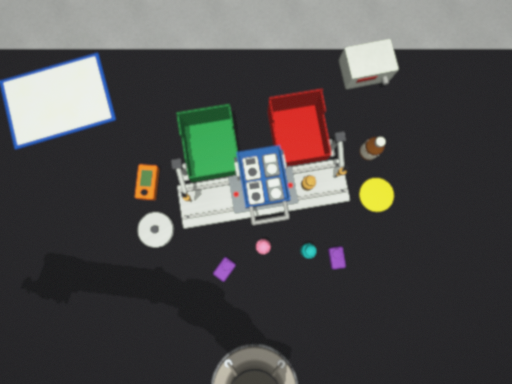

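The red bin is on the image right in the top view (rig −y), so the right spot and stylus apply. The weight is near pixel (309,182), the mat at (376,195) and the bottle at (375,145). I'll measure these next.

```bash
cat > h.py <<'E'
from station import bot
import cv2,numpy as np
def ray(n,uv,m=None):
    m=m or bot.camera_model(n);K=np.array(m['camera_matrix']);T=np.array(m['camera_from_world'])
    d=np.array([(uv[0]-K[0,2])/K[0,0],(uv[1]-K[1,2])/K[1,1],1.])
    if n=='wrist':
        r=np.hypot(d[0],d[1]);d=np.array([*(d[:2]/max(r,1e-9)*np.sin(r)),np.cos(r)])
    R=T[:3,:3];return -R.T@T[:3,3],R.T@d
def plane(n,uv,z,m=None):
    c,d=ray(n,uv,m);return c+d*(z-c[2])/d[2]
def two(r1,r2):
    (c,d),(e,f)=r1,r2;A=np.stack([d,-f],1);s=np.linalg.lstsq(A,e-c,rcond=None)[0]
    p,q=c+d*s[0],e+f*s[1];return (p+q)/2,np.linalg.norm(p-q)
def blobs(im,lo,hi,amin=6):
    h=cv2.cvtColor(im,cv2.COLOR_RGB2HSV);m=cv2.inRange(h,lo,hi)
    n,_,s,c=cv2.connectedComponentsWithStats(m)
    return m,[(s[i].tolist(),c[i].round(1).tolist()) for i in range(1,n) if s[i,4]>=amin]
def show(n,im,box,f,name):
    x,y,w,h=box;cv2.imwrite(name,cv2.resize(im[y:y+h,x:x+w,::-1],None,fx=f,fy=f,interpolation=cv2.INTER_CUBIC))
E
python3 - <<'E'
from h import *
im={n:cv2.imread(f'pics/{n}0.png')[:,:,::-1].copy() for n in('top','scene')}
for n in im:
    for k,lo,hi in[('red',(0,150,90),(5,255,255)),('yel',(24,150,120),(34,255,255)),('brass',(12,110,90),(23,255,255)),('blue',(100,120,60),(125,255,255)),('pink',(165,60,100),(179,200,255)),('teal',(80,120,80),(95,255,255)),('orange',(6,150,120),(14,255,255))]:
        print(n,k,[(s,c) for s,c in blobs(im[n],lo,hi)[1]])
show('top',im['top'],(165,80,240,180),3.3,'pics/topc.png')
E
```

```text
top red [([359, 78, 14, 3, 15], [365.3, 78.9]), ([269, 89, 61, 76, 3696], [300.0, 125.7]), ([289, 184, 3, 3, 7], [290.3, 184.9]), ([234, 193, 4, 3, 9], [235.7, 193.9])]
top yel [([359, 178, 35, 34, 955], [376.2, 194.4])]
top brass [([366, 138, 18, 17, 171], [372.9, 147.3]), ([134, 164, 25, 36, 565], [146.5, 182.5]), ([337, 168, 10, 7, 38], [341.6, 171.5]), ([302, 176, 13, 13, 136], [308.3, 182.2]), ([184, 195, 6, 5, 22], [186.7, 197.4])]
top blue [([0, 52, 117, 98, 1206], [57.8, 102.0]), ([237, 146, 53, 61, 898], [262.9, 170.2])]
top pink [([275, 144, 9, 10, 21], [280.3, 147.0]), ([288, 183, 2, 5, 7], [288.4, 185.1]), ([255, 239, 16, 16, 196], [262.7, 246.4])]
top teal [([236, 151, 2, 6, 6], [236.2, 153.5]), ([301, 243, 16, 16, 200], [308.4, 250.8])]
top orange [([369, 145, 13, 9, 71], [374.3, 149.0]), ([135, 164, 23, 36, 177], [147.5, 181.7]), ([140, 188, 9, 8, 28], [143.4, 191.4])]
scene red [([316, 0, 12, 8, 70], [321.1, 2.8]), ([239, 227, 90, 93, 5399], [281.6, 270.3]), ([232, 231, 5, 4, 17], [233.9, 232.6]), ([231, 274, 4, 16, 37], [232.9, 281.6])]
scene yel [([344, 5, 11, 11, 7
[... 487 characters left out ...]
2, 312, 24, 22, 344], [203.9, 323.7])]
scene blue [([341, 0, 32, 10, 171], [361.0, 2.9]), ([395, 99, 85, 81, 896], [439.5, 143.2]), ([217, 162, 77, 63, 1376], [255.7, 195.6]), ([250, 192, 7, 4, 12], [252.5, 193.3])]
scene pink [([194, 172, 17, 27, 282], [201.4, 186.0]), ([231, 230, 7, 6, 11], [234.5, 233.4]), ([238, 261, 8, 4, 9], [241.3, 262.1])]
scene teal [([292, 189, 2, 6, 6], [292.8, 191.5]), ([288, 196, 4, 6, 6], [289.5, 198.5]), ([159, 198, 17, 28, 355], [167.2, 211.6]), ([280, 208, 5, 7, 7], [282.0, 211.0])]
scene orange [([314, 135, 28, 30, 230], [326.8, 153.2]), ([309, 139, 3, 2, 6], [310.0, 139.5]), ([305, 146, 6, 8, 36], [307.3, 149.7]), ([193, 314, 21, 17, 234], [202.6, 322.8])]
```

View pics/topc.png

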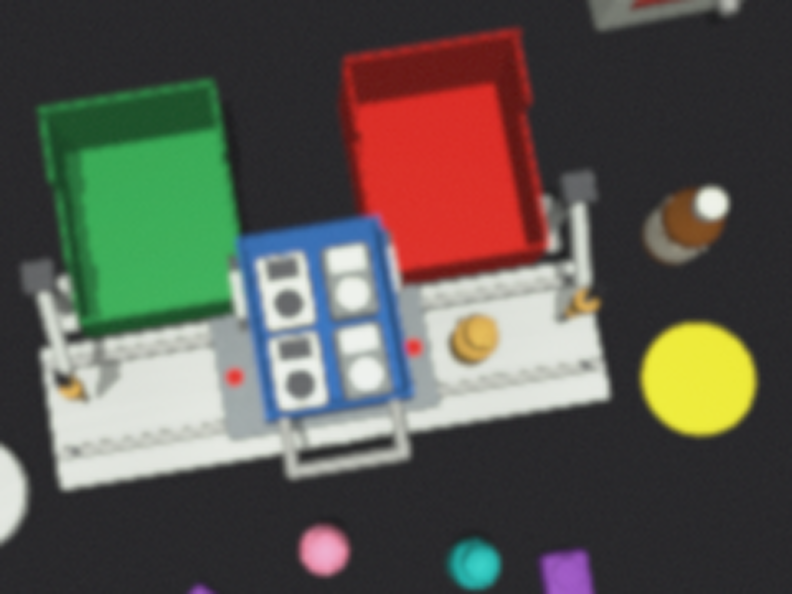

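The crop shows the right spot at top pixel (290.4,185.1), the left at (236.2,194.2), the weight knob at about (310,180), and the right stylus collar near (342,171).

Run:
```python
from h import *
P=lambda n,u,z:np.round(plane(n,u,z),4)
sr=plane('top',(290.2,184.9),.04);sl=plane('top',(235.9,194),.04)
d=sl-sr;y=np.r_[d[:2]/np.linalg.norm(d[:2]),0];x=np.array([y[1],-y[0],0]);yaw=np.arctan2(y[1],y[0])-np.pi/2
print('spots',sr,sl,np.linalg.norm(d),'yaw',yaw,np.degrees(yaw));print('scene spot r',P('scene',(233.9,232.6),.04))
c=lambda u,v:(165+u/3.3,80+v/3.3)
a=plane('top',c(63,489),.012);b=plane('top',c(609,398),.012);print('plate front corners',a,b,np.linalg.norm(a-b),'yaw',np.arctan2(*(a-b)[[1,0]])-np.pi/2)
o=(a+b)/2+.08*x;o[2]=0;print('rig o',o)
rig=lambda p:np.round([(p-o)@x,(p-o)@y,p[2]],4)
print('spots rig',rig(sr),rig(sl))
print('weight top',P('top',c(481,330),.09), rig(plane('top',c(481,330),.09)),P('scene',(222.5,236.5),.09))
print('mat',P('top',(376.2,194.4),.004),P('scene',(158,309.4),.004))
for z in(.05,.09,.14,.188):print('collar',z,rig(plane('top',(341.6,171.5),z)),rig(plane('scene',(204.1,250.7),z)))
print('two',[ (rig(p),e) for p,e in [two(ray('top',(341.6,171.5)),ray('scene',(204.1,250.7)))]])
print('bar ends',[ (P('top',c(*u),.132),rig(plane('top',c(*u),.132))) for u in((292,472),(408,454))])
print('bottle',P('top',c(711,203),.12),'teal',P('top',c(477,560),.078),'pink',P('top',c(325,548),.078))
print('post',rig(plane('top',c(579,187),.188)),rig(plane('top',c(579,187),.138)))
```

```text
spots [ 0.57767963 -0.10206651  0.04      ] [0.55007339 0.05627031 0.04      ] 0.16072540176904818 yaw 0.172616170459297 9.890178043028515
scene spot r [ 0.5795 -0.1018  0.04  ]
plate front corners [0.45103113 0.20966307 0.012     ] [ 0.53573741 -0.28067495  0.012     ] 0.4976007620114904 yaw 0.1710624515475525
rig o [ 0.57219537 -0.02176512  0.        ]
spots rig [-0.0084 -0.08    0.04  ] [-0.0084  0.0807  0.04  ]
weight top [ 0.5838 -0.1543  0.09  ] [-0.0113 -0.1325  0.09  ] [ 0.589  -0.1552  0.09  ]
mat [ 0.5558 -0.3629  0.004 ] [ 0.5586 -0.3656  0.004 ]
collar 0.05 [ 0.004  -0.2327  0.05  ] [-0.042  -0.1688  0.05  ]
collar 0.09 [-0.002  -0.2219  0.09  ] [-0.0249 -0.1904  0.09  ]
collar 0.14 [-0.0096 -0.2084  0.14  ] [-0.0035 -0.2173  0.14  ]
collar 0.188 [-0.0169 -0.1954  0.188 ] [ 0.017  -0.2432  0.188 ]
two [(array([-0.0081, -0.2114,  0.1291]), np.float64(0.0002304429655800228))]
bar ends [(array([0.4604, 0.0055, 0.132 ]), array([-0.1055,  0.046 ,  0.132 ])), (array([ 0.4754, -0.0875,  0.132 ]), array([-0.1067, -0.0482,  0.132 ]))]
bottle [ 0.6866 -0.342   0.12  ] teal [ 0.3911 -0.1497  0.078 ] pink [ 0.4002 -0.0229  0.078 ]
post [ 0.0729 -0.2105  0.188 ] [ 0.0851 -0.2248  0.138 ]
```

```bash
cat >> h.py <<'E'
from scipy.spatial.transform import Rotation as R
O=np.array([.5722,-.0218,0]);YAW=.172
RX=np.array([np.cos(YAW),np.sin(YAW),0]);RY=np.array([-RX[1],RX[0],0])
rig=lambda p:np.round([(p-O)@RX,(p-O)@RY,p[2]],4)
wor=lambda a,b,z:O+a*RX+b*RY+np.array([0,0,z])
def tool(): 
    o=bot.get_obs();q=o['tool_rot'];return o['eef_pos'],R.from_quat([*q[1:],q[0]]).as_matrix(),o
def plan(t,want=None,p0=None):
    p,M,o=tool();p=p if p0 is None else p0
    s=M.T@(np.asarray(t)-p)*1000;yr=np.degrees(np.arctan2(M[1,1],M[0,1]))
    print('slide',s.round(1),'roll to tool-y along rig x',round((yr-np.degrees(YAW)+90)%180-90,2),'world',p.round(4),'rig',rig(p),'t',round(o['t'],2))
E
python3 - <<'E'
from h import *
plan([.587,-.155,.28])
E
```

```text
slide [-606.4 -645.1  -48.4] roll to tool-y along rig x 62.57 world [0.2037 0.643  0.2304] rig [-0.2493  0.718   0.2304] t 0.1
```

Request:
send_rows([
  [-25,-27,-8],
  [-50,-54,-16],
  [-75,-81,-24],
  [-101,-108,-32],
  [-126,-134,-40],
  [-151,-161,-48],
  [-177,-188,-48],
  [-202,-215,-48],
], roll=[0,0,0,0,0,0,0,0], claw=[1,1,1,1,1,1,1,1])

```text
t: 0.77
eef_pos: [0.3322, 0.3758, 0.2796]
tool_rot: [0.0, 0.153, 0.988, 0.0]
contact_force: [0.4, -0.2, 1.3]
gripper_width: 0.999
grasp_force: 0.0
```

Request:
send_rows([
  [-25,-27,0],
  [-50,-54,0],
  [-75,-81,0],
  [-101,-108,0],
  [-126,-134,0],
  [-151,-161,0],
  [-177,-188,0],
  [-202,-215,0],
], roll=[0,0,0,0,0,0,0,0], claw=[1,1,1,1,1,1,1,1])

```text
t: 1.43
eef_pos: [0.4594, 0.1096, 0.2792]
tool_rot: [-0.0, 0.153, 0.988, 0.0]
contact_force: [0.7, 0.3, -0.4]
gripper_width: 0.999
grasp_force: 0.0
```

Request:
send_rows([
  [-25,-27,0],
  [-50,-54,0],
  [-75,-81,0],
  [-101,-108,0],
  [-126,-134,0],
  [-151,-161,0],
  [-177,-188,0],
  [-202,-215,0],
], roll=[7,14,21,28,35,42,49,56], claw=[0.6,0.6,0.6,0.6,0.6,0.6,0.6,0.6])

```text
t: 2.1
eef_pos: [0.5872, -0.1559, 0.279]
tool_rot: [-0.0, 0.601, 0.799, -0.0]
contact_force: [0.5, -0.5, 1.3]
gripper_width: 0.6
grasp_force: 0.0
```

Next, a look through the wrist camera.

Run:
```python
from h import *
plan([.587,-.155,.28])
m=bot.camera_model('wrist');im=bot.read_camera('wrist');np.save('wm.npy',m,allow_pickle=True)
cv2.imwrite('pics/w1.png',im[:,:,::-1]);print(np.round(m['camera_matrix'],1).tolist(),'cam',ray('wrist',(256,192),m))
for k,lo,hi in[('red',(0,150,70),(6,255,255)),('brass',(12,110,80),(24,255,255)),('yel',(25,150,120),(34,255,255))]:
    for s,c in blobs(im,lo,hi,30)[1]: print(k,s,c,[rig(plane('wrist',c,z,m)) for z in(.004,.04,.09)])
```

```text
slide [ 0.9  0.1 -1. ] roll to tool-y along rig x 6.25 world [ 0.5872 -0.1559  0.279 ] rig [-0.0082 -0.1347  0.279 ] t 2.1
[[297.3, 0.0, 258.2], [0.0, 297.3, 185.9], [0.0, 0.0, 1.0]] cam (array([ 0.56402955, -0.07455984,  0.42151843]), array([ 0.0893546 , -0.33679359, -0.9373291 ]))
red [258, 104, 12, 13, 111] [263.1, 110.0] [array([-0.0068, -0.0831,  0.004 ]), array([-0.0077, -0.0803,  0.04  ]), array([-0.0089, -0.0764,  0.09  ])]
red [294, 107, 171, 135, 17422] [377.3, 171.0] [array([ 0.1789, -0.1508,  0.004 ]), array([ 0.162 , -0.1421,  0.04  ]), array([ 0.1385, -0.1301,  0.09  ])]
brass [242, 133, 31, 38, 884] [256.6, 151.7] [array([-0.0093, -0.1438,  0.004 ]), array([-0.01  , -0.1357,  0.04  ]), array([-0.0109, -0.1246,  0.09  ])]
brass [241, 218, 19, 33, 389] [250.8, 234.1] [array([-0.0041, -0.2772,  0.004 ]), array([-0.0052, -0.2577,  0.04  ]), array([-0.0068, -0.2306,  0.09  ])]
brass [271, 275, 34, 31, 805] [287.6, 289.6] [array([ 0.0722, -0.384 ,  0.004 ]), array([ 0.0645, -0.3553,  0.04  ]), array([ 0.0538, -0.3153,  0.09  ])]
yel [201, 233, 36, 51, 999] [221.0, 259.0] [array([-0.049 , -0.3308,  0.004 ]), array([-0.0462, -0.3066,  0.04  ]), array([-0.0424, -0.2731,  0.09  ])]
yel [177, 234, 20, 22, 146] [186.8, 242.3] [array([-0.1075, -0.306 ,  0.004 ]), array([-0.0997, -0.284 ,  0.04  ]), array([-0.0889, -0.2534,  0.09  ])]
yel [244, 236, 13, 8, 32] [249.0, 239.0] [array([-0.0061, -0.2865,  0.004 ]), array([-0.007 , -0.2662,  0.04  ]), array([-0.0084, -0.2379,  0.09  ])]
```

View pics/w1.png

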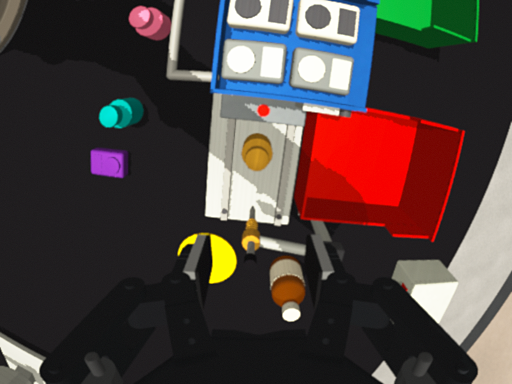

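The wrist view shows the spot at (263,110), the weight at (257,152) and the stylus tip at about (253,208).

Run:
```python
from h import *
m=np.load('wm.npy',allow_pickle=True).item()
print('knob',rig(plane('wrist',(257,157),.088,m)),'tip',rig(plane('wrist',(252.5,208),.046,m)))
h=cv2.cvtColor(cv2.imread('pics/w1.png'),cv2.COLOR_BGR2HSV);h=h[202:250,236:275]
for r in range(0,48,3):print(202+r,' '.join('%3d'%v for v in h[r,4:30,2]))
plan(wor(-.0095,-.133,.062))
```

```text
knob [-0.0097 -0.1312  0.088 ] tip [-0.0072 -0.2135  0.046 ]
202 248 248 249 248 247 247 248 248 248 248 246 245 247 248 248 244 229 198 180 177 180 188 190 191 204 225
205 247 248 249 248 247 247 248 248 248 248 247 241 227 235 247 248 249 247 232 196 179 184 183 181 179 181
208 248 249 248 248 247 248 248 249 249 246 207 127  82 103 177 240 250 248 248 244 228 192 182 179 182 182
211 248 248 248 247 247 248 248 250 248 214 129  98  98  86 111 204 251 249 246 247 245 233 199 178 179 181
214 248 249 248 247 247 248 249 250 246 198 120  96  90  84 122 211 251 248 246 246 248 248 247 245 239 230
217 249 250 248 248 247 248 249 251 242 168  98  94  96  86 120 211 250 248 246 247 248 247 246 246 246 246
220 136 161 171 175 182 186 197 214 213 197 194 186 170 165 157 178 225 249 251 251 252 250 249 250 250 250
223  32  31  31  31  30  61 141 202 207 190 184 190 177 165 161 151 132  90  44  37  45  50  52  57  62  63
226  33  32  32  32  31  64 135 184 185 183 167 160 157 155 160 159 146 110  50  32  32  33  33  31  33  32
229  32  32  31  32  42  81 125 134 133 132 129 128 130 128 127 129 115  77  39  32  32  34  32  33  32  34
232  32  33  43  88 128 133 135 136 132 132 133 133 128 123 117 114 114 113 102  73  38  33  33  33  33  33
235  32  46  89 124 122 131 150 169 176 183 206 216 204 180 149 125 114 109 106  96  74  56  46  41  34  33
238  32  56 123 189 236 250 253 253 252 252 251 251 251 252 254 254 252 226 159 133 168 196 196 187 179 172
241  31 105 225 255 254 252 253 251 227 186 161 156 177 214 246 252 251 252 247 224 221 245 245 242 240 238
244  31  91 211 255 252 251 251 201 119 100  99  93  87  87 127 177 185 183 178 170 173 200 227 243 249 249
247  31  32  69 165 242 255 254 180 108  97  92  88  86  89 131 182 187 171 134  78  59  71  96 140 183 198
slide [ 10.9  -0.3 217.2] roll to tool-y along rig x 5.43 world [ 0.5884 -0.1636  0.2793] rig [-0.0083 -0.1425  0.2793] t 2.15
```

Request:
send_rows([
  [0,0,0],
  [0,0,15],
  [0,0,35],
  [0,0,60],
  [0,0,85],
  [0,0,105],
  [0,0,117],
  [0,0,117],
], roll=[3,5.5,5.5,5.5,5.5,5.5,5.5,5.5], claw=[0.6,0.6,0.6,0.6,0.6,0.6,0.6,0.6], force=60)

```text
t: 2.82
eef_pos: [0.5849, -0.1536, 0.1595]
tool_rot: [-0.002, 0.636, 0.771, -0.001]
contact_force: [-0.9, -0.1, -0.1]
gripper_width: 0.6
grasp_force: 0.0
```

Run:
```python
from h import *
plan(wor(-.0095,-.133,.061))
```

```text
slide [-1.1  1.  98.5] roll to tool-y along rig x 1.09 world [ 0.5849 -0.1536  0.1595] rig [-0.01   -0.1321  0.1595] t 2.82
```

Request:
send_rows([
  [0,0,20],
  [0,0,45],
  [0,0,65],
  [0,0,85],
  [0,0,95],
  [0,0,100],
  [0,0,100],
  [0,0,100],
], roll=[0,0,0,0,0,0,0,0], claw=[0.6,0.6,0.6,0.6,0.6,0.6,0.6,0.6])

```text
t: 3.48
eef_pos: [0.5876, -0.1547, 0.0634]
tool_rot: [0.001, 0.637, 0.771, 0.0]
contact_force: [0.3, 0.2, 0.2]
gripper_width: 0.6
grasp_force: 0.0
```

Request:
send_rows([
  [0,0,0],
  [0,0,0],
  [0,0,0],
  [0,0,0],
  [0,0,0],
  [0,0,0],
  [0,0,0],
  [0,0,0],
], roll=[0,0,0,0,0,0,0,0], claw=[0.3,0.2,0.1,0.1,0.1,0.1,0.1,0.1])

```text
t: 4.15
eef_pos: [0.5871, -0.1549, 0.0636]
tool_rot: [0.001, 0.637, 0.771, 0.0]
contact_force: [-3.1, 0.5, 5.3]
gripper_width: 0.304
grasp_force: 58.6
```

Request:
send_rows([
  [0,0,-10],
  [0,0,-25],
  [0,0,-40],
  [0,0,-55],
  [0,-15,-65],
  [0,-40,-70],
  [0,-65,-70],
  [0,-80,-70],
], roll=[0,0,0,0,0,0,0,0], claw=[0.1,0.1,0.1,0.1,0.1,0.1,0.1,0.1])

```text
t: 4.82
eef_pos: [0.505, -0.1701, 0.1327]
tool_rot: [-0.001, 0.637, 0.771, -0.0]
contact_force: [-0.4, -0.7, -5.7]
gripper_width: 0.304
grasp_force: 60.1
```

Request:
send_rows([
  [-15,-5,0],
  [-40,-10,0],
  [-70,-10,0],
  [-100,-10,0],
  [-130,-10,0],
  [-160,-5,0],
  [-185,5,0],
  [-200,14,0],
], roll=[0,0,0,0,0,0,0,0], claw=[0.1,0.1,0.1,0.1,0.1,0.1,0.1,0.1])

```text
t: 5.48
eef_pos: [0.5592, -0.3669, 0.1329]
tool_rot: [0.001, 0.638, 0.77, -0.001]
contact_force: [0.5, 0.6, -4.9]
gripper_width: 0.3
grasp_force: 60.1
```

Request:
send_rows([
  [0,0,0],
  [0,0,0],
  [0,0,15],
  [0,0,30],
  [0,0,45],
  [0,0,55],
  [0,0,60],
  [0,0,60],
], roll=[0,0,0,0,0,0,0,0], claw=[0.1,0.1,0.1,0.1,0.1,0.1,0.1,0.1])

```text
t: 6.15
eef_pos: [0.5588, -0.3622, 0.0704]
tool_rot: [-0.002, 0.636, 0.771, -0.0]
contact_force: [0.1, -0.4, -6.1]
gripper_width: 0.301
grasp_force: 60.1
```

Run:
```python
from h import *
plan([.557,-.364,.0556])
im=bot.read_camera('top');m,b=blobs(im,(24,150,120),(34,255,255),100);print(b)
show('',im,(300,120,150,120),5,'pics/t2.png')
```

```text
slide [-1.4 -2.1 14.8] roll to tool-y along rig x 1.08 world [ 0.5588 -0.3622  0.0704] rig [-0.0715 -0.3331  0.0704] t 6.15
[([360, 178, 24, 34, 483], [369.8, 194.3])]
```

View pics/t2.png

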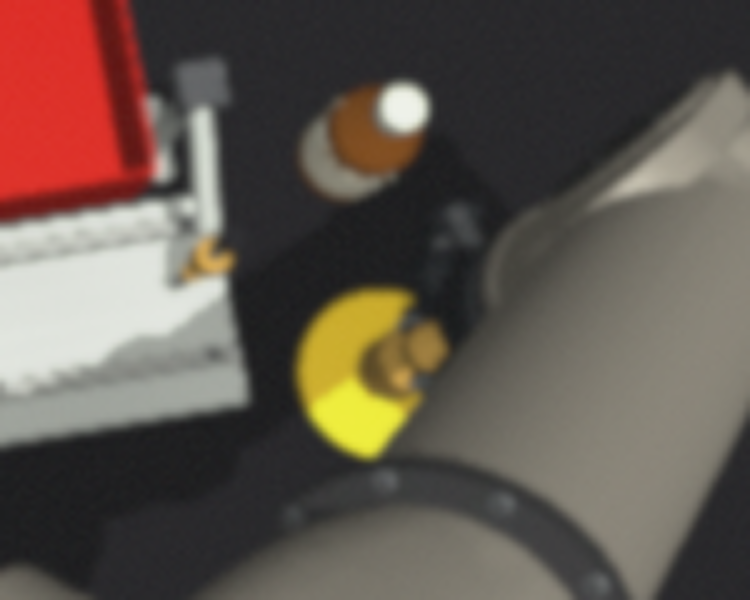

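The picture shows the weight upright over the mat: base at about crop (395,370), mat centre near (380,370). I'll lower it 14.5 mm and then release.

Request:
send_rows([
  [-1,-1,3],
  [-1,-1,6],
  [-1,-1,9],
  [-1,-1,12],
  [-1,-1,13.5],
  [-1,-1,14.5],
  [-1,-1,14.5],
  [-1,-1,14.5],
], roll=[0,0,0,0,0,0,0,0], claw=[0.1,0.1,0.1,0.1,0.1,0.1,0.1,0.1])

```text
t: 6.87
eef_pos: [0.5591, -0.3645, 0.0578]
tool_rot: [0.0, 0.637, 0.771, 0.0]
contact_force: [-0.5, 0.3, -5.6]
gripper_width: 0.301
grasp_force: 60.1
```

Request:
send_rows([
  [0,0,1],
  [0,0,2],
  [0,0,2.5],
  [0,0,2.5],
  [0,0,2.5],
  [0,0,2.5],
  [0,0,2.5],
  [0,0,2.5],
], roll=[0,0,0,0,0,0,0,0], claw=[0.1,0.1,0.1,0.1,0.1,0.1,0.1,0.1])

```text
t: 7.53
eef_pos: [0.5592, -0.3648, 0.0557]
tool_rot: [0.0, 0.637, 0.771, 0.0]
contact_force: [-1.2, -1.3, 1.9]
gripper_width: 0.302
grasp_force: 60.8
```

Request:
send_rows([
  [0,0,0],
  [0,0,0],
  [0,0,0],
  [0,0,0],
  [0,0,0],
  [0,0,0],
  [0,0,0],
  [0,0,0],
], roll=[0,0,0,0,0,0,0,0], claw=[0.35,0.4,0.45,0.5,0.55,0.6,0.6,0.6])

```text
t: 8.2
eef_pos: [0.5591, -0.3645, 0.0553]
tool_rot: [0.0, 0.637, 0.771, 0.0]
contact_force: [-0.5, -0.3, -0.6]
gripper_width: 0.603
grasp_force: 0.0
```

Request:
send_rows([
  [0,0,-10],
  [0,0,-30],
  [0,0,-60],
  [0,0,-95],
  [0,0,-130],
  [0,0,-165],
  [0,0,-190],
  [0,0,-200],
], roll=[0,0,0,0,0,0,0,0], claw=[0.6,0.6,0.6,0.6,0.6,0.6,0.6,0.6])

```text
t: 8.87
eef_pos: [0.5602, -0.3661, 0.2608]
tool_rot: [0.003, 0.637, 0.771, 0.001]
contact_force: [0.2, 0.0, 0.4]
gripper_width: 0.602
grasp_force: 0.0
```

Run:
```python
from h import *
# bar target: middle of handle, from top view; initial tray y from spot -0.0803+0.08
plan(wor(-.106,-.0005,.25))
m=bot.camera_model('wrist');im=bot.read_camera('wrist');np.save('wm2.npy',m,allow_pickle=True)
cv2.imwrite('pics/w2.png',im[:,:,::-1])
```

```text
slide [337.3 -29.2   9.1] roll to tool-y along rig x 1.03 world [ 0.5602 -0.3661  0.2608] rig [-0.0708 -0.3371  0.2608] t 8.87
```

View pics/w2.png

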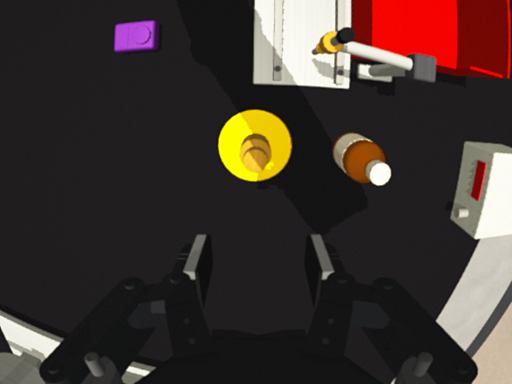

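The weight stands upright near the mat's middle (mat at pixel (255,146)), with the stylus at (315,51) and the bottle untouched. Next stop is above the handle.

Request:
send_rows([
  [20,-15,0],
  [60,-29,0],
  [100,-29,0],
  [140,-29,0],
  [180,-29,0],
  [220,-29,0],
  [260,-29,0],
  [300,-29,0],
], roll=[1,1,1,1,1,1,1,1], claw=[0.6,0.6,0.6,0.6,0.6,0.6,0.6,0.6], force=30)

```text
t: 9.58
eef_pos: [0.472, -0.0734, 0.2541]
tool_rot: [-0.001, 0.643, 0.766, -0.001]
contact_force: [1.1, -0.1, 0.3]
gripper_width: 0.599
grasp_force: 0.0
```

Request:
send_rows([
  [20,0,0],
  [34,0,0],
  [38,0,5],
  [38,0,10],
  [38,0,10],
  [38,0,10],
  [38,0,10],
  [38,0,10],
], roll=[0,0,0,0,0,0,0,0], claw=[0.6,0.6,0.6,0.6,0.6,0.6,0.6,0.6])

```text
t: 10.25
eef_pos: [0.4673, -0.0391, 0.2453]
tool_rot: [0.0, 0.644, 0.765, -0.0]
contact_force: [0.5, 0.9, 0.5]
gripper_width: 0.602
grasp_force: 0.0
```

Run:
```python
from h import *
plan(wor(-.106,-.0005,.25))
m=bot.camera_model('wrist');im=bot.read_camera('wrist');np.save('wm3.npy',m,allow_pickle=True)
cv2.imwrite('pics/w3.png',im[:,:,::-1])
m2=np.load('wm2.npy',allow_pickle=True).item();m1=np.load('wm.npy',allow_pickle=True).item()
print('tip in view2',rig(plane('wrist',(315,51),.046,m2)))
for a in(-.05,.05): pass
for s,c in blobs(im,(0,150,70),(6,255,255),30)[1]: print(s,c,rig(plane('wrist',c,.04,m)))
```

```text
slide [-1.4  0.3 -4.7] roll to tool-y along rig x -0.05 world [ 0.4673 -0.0391  0.2453] rig [-0.1063  0.0009  0.2453] t 10.25
tip in view2 [-0.0046 -0.2079  0.046 ]
[336, 88, 12, 12, 121] [341.5, 93.5] [-0.0077  0.0797  0.04  ]
[356, 190, 155, 119, 9872] [444.1, 254.5] [ 0.1942 -0.1532  0.04  ]
```

View pics/w3.png

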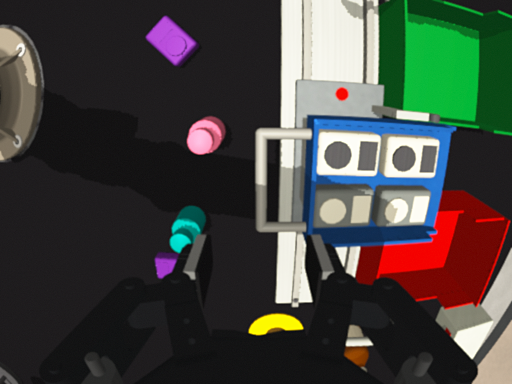

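Run:
```python
from h import *
m=np.load('wm3.npy',allow_pickle=True).item()
im=cv2.imread('pics/w3.png')
g=im[145:215,245:280].astype(float).mean(2).mean(0);i=np.arange(245,280)[g>110];print(i)
g=im[115:245,258:267].astype(float).mean(2).mean(1);j=np.arange(115,245)[g>90];print(j[0],j[-1])
print(rig(plane('wrist',(i.mean(),(j[0]+j[-1])/2),.132,m)),rig(plane('wrist',(i.mean(),j[0]),.132,m)),rig(plane('wrist',(i.mean(),j[-1]),.132,m)))
plan(wor(-.106,-.0005,.112))
```

```text
[256 257 258 259 260 261 262 263 264 265]
128 231
[-0.1039  0.0024  0.132 ] [-0.104   0.0493  0.132 ] [-0.1037 -0.05    0.132 ]
slide [ -1.6   0.2 133.4] roll to tool-y along rig x -0.03 world [ 0.4674 -0.0389  0.2454] rig [-0.1062  0.0011  0.2454] t 10.3
```

Request:
send_rows([
  [0,1,20],
  [0,1,50],
  [0,1,80],
  [-1,1,105],
  [-1,1,120],
  [-1,1,130],
  [-1,1,133],
  [-1,1,133],
], roll=[0,0,0,0,0,0,0,0], claw=[0.38,0.38,0.38,0.38,0.38,0.38,0.38,0.38])

```text
t: 10.97
eef_pos: [0.4683, -0.039, 0.1121]
tool_rot: [-0.0, 0.643, 0.765, -0.0]
contact_force: [-0.3, -1.2, 0.5]
gripper_width: 0.377
grasp_force: 0.0
```

Request:
send_rows([
  [0,0,0],
  [0,0,0],
  [0,0,0],
  [0,0,0],
  [0,0,0],
  [0,0,0],
  [0,0,0],
  [0,0,0],
], roll=[0,0,0,0,0,0,0,0], claw=[0.25,0.15,0.05,0,0,0,0,0], force=30)

```text
t: 11.63
eef_pos: [0.4697, -0.0387, 0.1133]
tool_rot: [0.001, 0.643, 0.766, 0.001]
contact_force: [2.2, -0.0, 7.3]
gripper_width: 0.102
grasp_force: 29.8
```

Request:
send_rows([
  [-5,0,0],
  [-15,0,0],
  [-25,0,0],
  [-35,0,0],
  [-45,0,0],
  [-55,0,0],
  [-63,0,0],
  [-65,0,0],
], roll=[0,0,0,0,0,0,0,0], claw=[0,0,0,0,0,0,0,0])

```text
t: 12.3
eef_pos: [0.4809, -0.1038, 0.1133]
tool_rot: [0.001, 0.644, 0.765, 0.001]
contact_force: [0.7, 2.7, 8.5]
gripper_width: 0.101
grasp_force: 29.9
```

Request:
send_rows([
  [-10,0,0],
  [-20,0,0],
  [-30,0,0],
  [-40,0,0],
  [-50,0,0],
  [-57,0,0],
  [-60,0,0],
  [-60,0,0],
], roll=[0,0,0,0,0,0,0,0], claw=[0,0,0,0,0,0,0,0])

```text
t: 12.97
eef_pos: [0.4912, -0.1629, 0.1133]
tool_rot: [0.001, 0.644, 0.765, 0.001]
contact_force: [1.3, -1.3, 6.5]
gripper_width: 0.102
grasp_force: 29.8
```

Run:
```python
from h import *
plan(wor(-.106,-.1305,.112))
im=bot.read_camera('top')
for s,c in blobs(im,(0,150,90),(6,255,255),3)[1]: print('top',s,c,rig(plane('top',c,.04)))
im2=bot.read_camera('scene')
for s,c in blobs(im2,(0,150,90),(6,255,255),3)[1]: print('sc',s,c,rig(plane('scene',c,.04)))
m=bot.camera_model('wrist');im3=bot.read_camera('wrist')
for s,c in blobs(im3,(0,150,70),(6,255,255),10)[1]: print('wr',s,c,rig(plane('wrist',c,.04,m)))
a=cv2.resize(im[90:230,250:390],(560,560),interpolation=2)[:,:,::-1];b=cv2.resize(im2[200:305,170:230],(320,560),interpolation=2)[:,:,::-1]
b=cv2.resize(im2[200:300,180:220],(224,560),interpolation=2)[:,:,::-1]
cv2.imwrite('pics/ts.png',np.hstack([a,b]))
```

```text
slide [-5.4 -2.   1.3] roll to tool-y along rig x 0.02 world [ 0.4912 -0.1629  0.1133] rig [-0.104  -0.1251  0.1133] t 12.97
top [359, 78, 14, 3, 15] [365.3, 78.9] [ 0.2732 -0.3621  0.04  ]
top [268, 89, 61, 78, 2721] [296.9, 116.9] [ 0.1908 -0.1368  0.04  ]
top [277, 186, 3, 3, 8] [278.1, 186.9] [-0.0083 -0.0442  0.04  ]
sc [316, 0, 12, 8, 70] [321.1, 2.8] [-0.2653  1.1761  0.04  ]
sc [241, 231, 87, 89, 4879] [284.5, 273.0] [ 0.161  -0.1301  0.04  ]
sc [206, 268, 6, 5, 20] [208.8, 270.1] [-0.0065 -0.2066  0.04  ]
sc [231, 274, 4, 16, 45] [232.7, 281.6] [ 0.0607 -0.2079  0.04  ]
wr [376, 90, 18, 20, 292] [384.4, 99.6] [-0.0076 -0.0462  0.04  ]
wr [441, 116, 71, 20, 574] [481.8, 125.6] [ 0.0967 -0.0585  0.04  ]
wr [438, 133, 45, 15, 232] [452.7, 140.6] [ 0.0632 -0.0746  0.04  ]
wr [497, 325, 15, 34, 194] [505.4, 339.9] [ 0.2978 -0.3803  0.04  ]
```

View pics/ts.png

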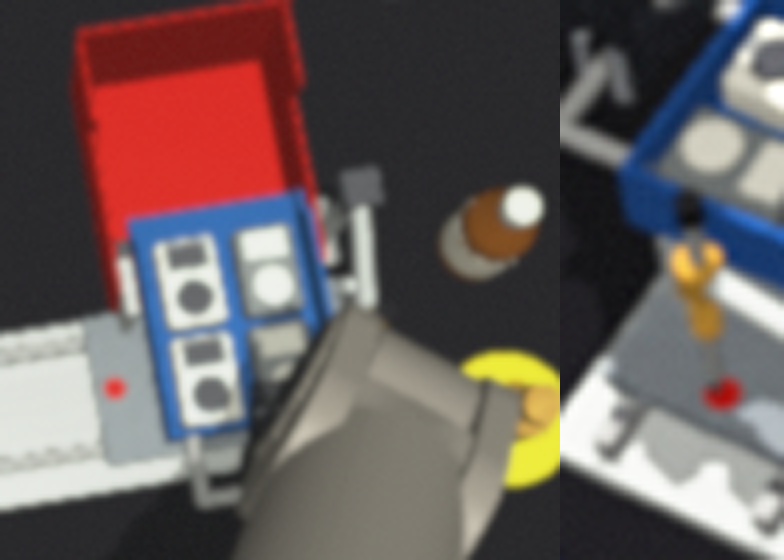

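In the scene crop the stylus tip is at about (714,380), almost on the spot at (723,393). I'll compute the remaining offset.

Run:
```python
from h import *
im=bot.read_camera('scene')[250:280,196:222]
h=cv2.cvtColor(im,cv2.COLOR_RGB2HSV)
for r in range(10,25):print(250+r,' '.join('%3d/%3d/%3d'%tuple(v) for v in im[r,6:20]))
for u in[(207,267),(207.5,267.5),(207.5,268.5),(208,268)]:print(u,rig(plane('scene',u,.046)))
for u in[(208.8,270.1)]:print('spot',rig(plane('scene',u,.04)))
# predicted pixels of a spot at carriage offset and stylus tip
m=bot.camera_model('scene')
def px(p):
    q=np.array(m['camera_matrix'])@(np.array(m['camera_from_world'])@np.r_[p,1])[:3];return (q[:2]/q[2]).round(2)
for y in(-.205,-.2085,-.211,-.213):print(y,'spot',px(wor(-.0077,y,.04)),'tip',px(wor(-.0077,y,.046)),'tip+10mm',px(wor(-.0077,y,.066)))
```

```text
260 115/119/120 121/118/115 131/117/ 97 137/113/ 79 138/110/ 74 129/108/ 80 117/109/ 96 109/111/112 108/113/116 108/114/119 109/115/119 110/115/118 108/113/117 106/112/116
261 111/116/120 111/116/118 114/114/110 116/110/100 116/108/ 95 112/106/ 98 108/109/108 106/111/116 109/113/118 111/116/120 109/115/119 108/114/117 110/116/120 110/116/119
262 110/116/120 110/116/120 109/112/116 110/111/110 109/108/105 105/106/105 104/106/109 106/112/115 109/115/120 110/115/119 110/115/118 110/115/118 109/115/118 110/114/119
263 110/116/120 109/115/119 107/111/115 107/109/110 109/109/109 108/108/106 102/105/105 107/110/114 108/114/118 109/114/118 109/115/118 108/113/117 108/114/118 110/116/119
264 110/116/119 110/116/120 109/114/116 109/111/112 109/110/108 108/108/107 103/104/104 104/109/110 107/112/117 109/115/119 108/114/119 111/116/120 110/114/119 111/116/120
265 110/117/119 109/114/119 110/114/119 110/112/113 109/111/110 107/107/105 100/103/101 104/107/109 109/114/119 110/115/120 110/117/121 109/116/120 111/117/121 111/116/119
266 110/115/119 108/113/117 107/113/116 110/113/116 107/110/108 109/
[... 1259 characters left out ...]
 156/161/166 170/178/184 179/187/192 180/189/195
274 102/105/108  95/100/104  96/102/105 103/110/115 110/113/119 110/113/117 113/113/118 113/112/117 113/116/121 129/136/140 150/158/163 169/177/182 178/186/190 181/190/194
(207, 267) [-0.0126 -0.204   0.046 ]
(207.5, 267.5) [-0.0108 -0.2047  0.046 ]
(207.5, 268.5) [-0.0093 -0.2071  0.046 ]
(208, 268) [-0.009  -0.2053  0.046 ]
spot [-0.0065 -0.2066  0.04  ]
-0.205 spot [208.72 269.42] tip [208.53 268.1 ] tip+10mm [207.87 263.62]
-0.2085 spot [207.98 270.52] tip [207.78 269.2 ] tip+10mm [207.12 264.73]
-0.211 spot [207.45 271.31] tip [207.25 270.  ] tip+10mm [206.58 265.53]
-0.213 spot [207.03 271.95] tip [206.82 270.63] tip+10mm [206.14 266.17]
```

Run:
```python
from h import *
im=cv2.imread('pics/w2.png')[:,:,::-1]
m2=np.load('wm2.npy',allow_pickle=True).item();m1=np.load('wm.npy',allow_pickle=True).item()
for r in range(40,60):print(r,' '.join('%3d/%3d'%(v[0],v[2]) for v in im[r,306:334]))
def px(m,p):
    q=(np.array(m['camera_from_world'])@np.r_[p,1])[:3];t=np.arctan2(np.hypot(q[0],q[1]),q[2]);K=np.array(m['camera_matrix'])
    return (K[:2,2]+K[0,0]*t*q[:2]/np.hypot(q[0],q[1])).round(1)
for m in(m1,m2):
  for y in(-.207,-.211,-.215):print(y,[px(m,wor(-.0077,y,z)) for z in(.046,.08,.11,.13,.188)])
im=cv2.imread('pics/w1.png')[:,:,::-1]
for r in range(216,250,2):print(r,' '.join('%3d/%3d'%(v[0],v[2]) for v in im[r,238:262]))
```

```text
40 246/237 247/238 248/240 249/241 248/240 246/238 247/238 248/240 248/239 247/238 246/238 248/241 249/242 218/181 140/ 67 116/ 13 161/ 27 240/ 42 255/ 54 254/ 56 253/ 59 253/ 55 255/ 57 254/ 67 174/ 82  95/ 87  87/ 84  89/ 80
41 246/237 247/238 248/240 249/241 248/240 246/238 246/238 248/240 248/240 247/239 247/239 249/243 247/238 199/157 129/ 53 115/ 16 153/ 25 237/ 40 255/ 51 253/ 55 252/ 56 253/ 55 255/ 57 255/ 64 163/ 81  82/ 82  83/ 79  82/ 73
42 246/237 247/239 248/240 249/242 248/240 247/238 247/238 248/240 248/240 247/240 248/242 248/243 237/207 168/113 118/ 35 110/ 16 136/ 24 220/ 37 255/ 51 254/ 55 252/ 56 252/ 53 255/ 54 255/ 62 175/ 77  83/ 80  78/ 75  78/ 71
43 246/238 247/238 248/241 249/241 248/240 247/238 247/238 248/240 248/241 248/242 247/241 239/206 197/128 134/ 50 109/ 19 107/ 18 121/ 23 195/ 33 255/ 48 255/ 55 253/ 56 252/ 52 254/ 54 255/ 57 218/ 70 112/ 76  73/ 74  76/ 74
44 247/238 247/239 248/241 249/241 249/240 247/237 247/238 248/240 249/243 247/242 235/204 211/121 170/ 47 127/ 19 112/ 18 112/ 22 111/ 21 162/ 28 248/ 46 255/ 55 253/ 56 252/ 55 253/ 56 255/ 
[... 6809 characters left out ...]
 167/ 90 110/ 94  96/ 93  91/ 89  99/ 83 131/ 74 199/ 61 241/ 45 243/ 43 243/ 44 237/ 40 212/ 87 221/188 249/246
244  32/ 31  28/ 32  29/ 31  91/ 33 211/ 43 255/ 51 252/ 50 251/ 50 251/ 61 201/ 82 119/ 95 100/ 94  99/ 89  93/ 84  87/ 81  87/ 77 127/ 64 177/ 39 185/ 30 183/ 31 178/ 34 170/ 69 173/133 200/182
246  32/ 32  31/ 33  28/ 32  38/ 28 131/ 34 240/ 46 255/ 51 255/ 49 251/ 62 177/ 85 109/ 96 100/ 92  95/ 84  88/ 78  85/ 78  89/ 76 131/ 66 179/ 40 185/ 30 182/ 33 165/ 42 136/ 76 123/108 129/118
248  31/ 32  32/ 32  31/ 32  27/ 31  31/ 30  77/ 33 171/ 38 249/ 47 253/ 62 170/ 88 103/ 94  93/ 86  86/ 77  88/ 78  85/ 77  90/ 77 134/ 64 182/ 40 175/ 31 137/ 32  89/ 29  42/ 30  28/ 31  32/ 31
```

Request:
send_rows([
  [-1,0,0],
  [-2,0,0],
  [-3,0,0],
  [-4,0,0],
  [-5,0,0],
  [-5,0,0],
  [-5,0,0],
  [-5,0,0],
], roll=[0,0,0,0,0,0,0,0], claw=[0,0,0,0,0,0,0,0])

```text
t: 13.83
eef_pos: [0.4918, -0.1665, 0.1133]
tool_rot: [0.001, 0.643, 0.766, 0.001]
contact_force: [0.7, 1.7, 8.5]
gripper_width: 0.105
grasp_force: 29.9
```

Run:
```python
from h import *
plan(wor(-.104,-.1305,.113))
im=sum(bot.read_camera('scene').astype(float) for _ in range(4))/4;im=im.astype(np.uint8)
h=cv2.cvtColor(im,cv2.COLOR_RGB2HSV)
for s,c in blobs(im,(0,120,60),(8,255,255),3)[1]: 
    if s[4]<80:print('sc',s,c,rig(plane('scene',c,.04)))
m=bot.camera_model('wrist');im3=bot.read_camera('wrist')
for s,c in blobs(im3,(0,150,70),(6,255,255),10)[1]: print('wr',s,c,rig(plane('wrist',c,.04,m)))
cv2.imwrite('pics/s4.png',cv2.resize(im[245:285,190:230,::-1],(560,560),interpolation=cv2.INTER_CUBIC))
```

```text
slide [-1.7  0.   0.3] roll to tool-y along rig x 0.09 world [ 0.4918 -0.1665  0.1133] rig [-0.104  -0.1288  0.1133] t 13.83
sc [316, 0, 12, 8, 76] [321.0, 2.9] [-0.2654  1.1751  0.04  ]
sc [317, 135, 9, 5, 9] [321.0, 136.8] [0.0574 0.3665 0.04  ]
sc [329, 141, 8, 5, 8] [332.5, 143.0] [0.0994 0.3561 0.04  ]
sc [304, 146, 1, 3, 3] [304.0, 147.0] [0.0283 0.3    0.04  ]
sc [339, 147, 3, 12, 12] [340.3, 152.5] [0.1354 0.3272 0.04  ]
sc [304, 151, 3, 3, 3] [305.0, 152.0] [0.0397 0.2811 0.04  ]
sc [322, 162, 4, 3, 4] [323.5, 163.0] [0.1067 0.2626 0.04  ]
sc [331, 163, 3, 3, 3] [332.0, 164.0] [0.1306 0.2701 0.04  ]
sc [205, 269, 6, 5, 25] [207.8, 271.0] [-0.0074 -0.2099  0.04  ]
sc [231, 274, 4, 17, 55] [232.7, 281.7] [ 0.0609 -0.2081  0.04  ]
sc [211, 311, 3, 3, 3] [212.0, 312.0] [ 0.0569 -0.2982  0.04  ]
wr [376, 90, 18, 21, 294] [384.5, 99.8] [-0.0076 -0.0499  0.04  ]
wr [441, 113, 71, 24, 824] [479.9, 123.7] [ 0.0938 -0.0604  0.04  ]
wr [438, 133, 45, 15, 232] [452.9, 140.8] [ 0.0633 -0.0782  0.04  ]
wr [498, 324, 14, 34, 174] [506.1, 339.4] [ 0.2981 -0.3817  0.04  ]
```

View pics/s4.png

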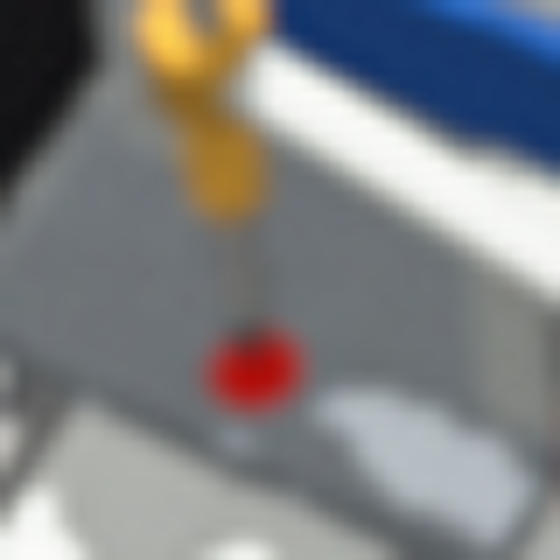

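The spot at crop (254,370) sits under the tip at about (247,340), within a few mm and agreeing with the other estimates. Tipping now.

Request:
send_rows([
  [0,1,9],
  [0,3,-18],
  [0,5,-27],
  [0,8,-35.5],
  [0,11,-44],
  [0,14.6,-52.5],
  [0,14.6,-52.5],
  [0,14.6,-52.5],
], roll=[0,0,0,0,0,0,0,0], claw=[0,0,0,0,0,0,0,0])

```text
t: 14.75
eef_pos: [0.5096, -0.1631, 0.1658]
tool_rot: [0.003, 0.642, 0.766, 0.002]
contact_force: [14.5, 0.7, -10.7]
gripper_width: 0.102
grasp_force: 33.7
```

My first row had the wrong sign in z, a brief 9 mm downward command. I'll check the state before going on.

Run:
```python
from h import *
plan(wor(-.104+.0146,-.1288,.1133+.0525))
o=bot.get_obs();print(o['contact_force'],o['grasp_force'])
m=bot.camera_model('wrist');im3=bot.read_camera('wrist')
for s,c in blobs(im3,(0,150,70),(6,255,255),10)[1]: print('wr',s,c,rig(plane('wrist',c,.04,m)))
im=bot.read_camera('scene')
for s,c in blobs(im,(0,120,60),(8,255,255),3)[1]:
    if 200<s[0]<235 and s[1]>200:print('sc',s,c,rig(plane('scene',c,.04)))
cv2.imwrite('pics/s5.png',np.hstack([cv2.resize(im[150:290,160:300,::-1],(390,390)),cv2.resize(im3[:,:,::-1],(410,308))[:308].copy() if 0 else cv2.copyMakeBorder(cv2.resize(im3[:,:,::-1],(410,308)),0,82,0,0,0)]))
```

```text
slide [-0.3 -3.5 -0.1] roll to tool-y along rig x 0.21 world [ 0.5096 -0.1631  0.1658] rig [-0.0859 -0.1285  0.1658] t 14.75
[ 14.54002348   0.67776524 -10.74233016] 33.73974412679672
wr [335, 87, 16, 16, 212] [342.7, 94.5] [-0.0078 -0.0492  0.04  ]
wr [396, 106, 116, 163, 6076] [485.5, 188.9] [ 0.1914 -0.1411  0.04  ]
wr [393, 123, 62, 11, 247] [412.0, 130.0] [ 0.0685 -0.0784  0.04  ]
wr [470, 305, 19, 33, 280] [479.1, 320.8] [ 0.2881 -0.3776  0.04  ]
sc [205, 269, 7, 5, 25] [208.2, 271.0] [-0.0065 -0.2094  0.04  ]
sc [231, 274, 4, 17, 53] [232.8, 281.6] [ 0.0609 -0.2078  0.04  ]
```

View pics/s5.png

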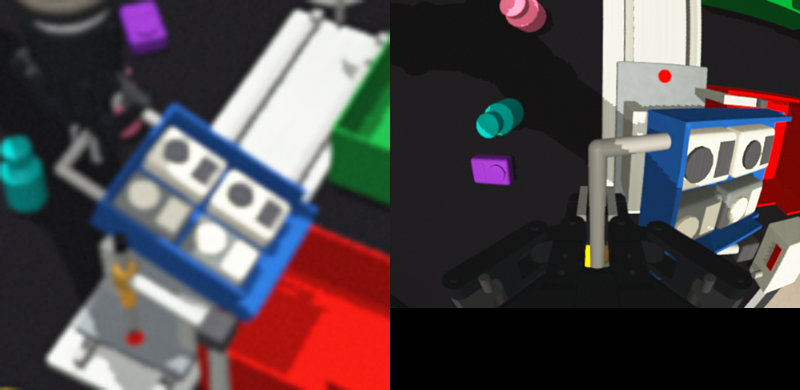

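The bar is still gripped and has slipped about 6 mm deeper. The samples are in place, the spot hasn't moved, and θ is about 0.33. Continuing with adjusted targets.

Request:
send_rows([
  [0,5,-5],
  [0,11,-15],
  [0,18,-25],
  [0,26,-35],
  [0,33,-44],
  [0,42,-53],
  [0,49,-59],
  [0,56,-65],
], roll=[0,0,0,0,0,0,0,0], claw=[0,0,0,0,0,0,0,0])

```text
t: 15.52
eef_pos: [0.5596, -0.1541, 0.2296]
tool_rot: [-0.001, 0.643, 0.766, -0.001]
contact_force: [-0.8, 1.3, -5.5]
gripper_width: 0.104
grasp_force: 32.7
```

Request:
send_rows([
  [0,7.5,-5],
  [0,15,-10],
  [0,23,-15],
  [0,31,-19],
  [0,39,-23],
  [0,48,-26],
  [0,56,-29],
  [0,65,-31],
], roll=[0,0,0,0,0,0,0,0], claw=[0,0,0,0,0,0,0,0])

```text
t: 16.18
eef_pos: [0.6252, -0.1437, 0.2619]
tool_rot: [0.0, 0.643, 0.766, 0.0]
contact_force: [-3.4, 1.0, 9.2]
gripper_width: 0.105
grasp_force: 34.1
```

Run:
```python
from h import *
p,M,o=tool();print(rig(p),o['contact_force'],o['grasp_force'])
dx=rig(p)[0]+.104;print('theta',np.arccos((.181-dx)/.1823)-.121)
im=bot.read_camera('scene');cv2.imwrite('pics/s6.png',cv2.resize(im[150:330,160:340,::-1],(540,540)))
for s,c in blobs(im,(0,120,60),(8,255,255),3)[1]:
    if 200<s[0]<235 and s[1]>200:print('sc',s,c,rig(plane('scene',c,.04)))
```

```text
[ 0.0314 -0.1292  0.2619] [-3.44831615  1.03114241  9.24341774] 34.13808882236481
theta 1.1969744350033837
sc [205, 269, 6, 5, 21] [207.8, 270.9] [-0.0075 -0.2096  0.04  ]
sc [231, 274, 4, 17, 54] [232.8, 281.5] [ 0.0608 -0.2076  0.04  ]
sc [211, 311, 3, 3, 3] [212.0, 312.0] [ 0.0569 -0.2982  0.04  ]
```

I've used all ten picture views, so from here I check by pixel masks. Tipping a little further and holding.

Request:
send_rows([
  [0,5,-1],
  [0,9,-2],
  [0,14,-3],
  [0,18,-3.5],
  [0,18,-3.5],
  [0,18,-3.5],
  [0,18,-3.5],
  [0,18,-3.5],
], roll=[0,0,0,0,0,0,0,0], claw=[0,0,0,0,0,0,0,0])

```text
t: 16.9
eef_pos: [0.6432, -0.1407, 0.2652]
tool_rot: [0.001, 0.643, 0.766, 0.0]
contact_force: [-1.7, 0.9, 4.3]
gripper_width: 0.1
grasp_force: 34.1
```

Run:
```python
from h import *
p,M,o=tool();print(rig(p),o['contact_force'],o['grasp_force'])
dx=rig(p)[0]+.104;print('theta',np.arccos((.181-dx)/.1823)-.121)
for n in('scene','top'):
    im=bot.read_camera(n);cv2.imwrite(f'pics/{n}7.png',im[:,:,::-1]);m=bot.camera_model(n)
    def px(q):
        q=np.array(m['camera_matrix'])@(np.array(m['camera_from_world'])@np.r_[q,1])[:3];return q[:2]/q[2]
    msk=np.zeros(im.shape[:2],np.uint8)
    cv2.fillConvexPoly(msk,np.array([px(wor(.142+a*.085,-.13+b*.07,.02)) for a,b in((-1,-1),(-1,1),(1,1),(1,-1))]).astype(np.int32),255)
    hs=cv2.cvtColor(im,cv2.COLOR_RGB2HSV);k=cv2.inRange(hs,(0,0,60),(179,90,255))&msk
    c,_,s,cc=cv2.connectedComponentsWithStats(k)
    print(n,'bin px',(msk>0).sum(),[(s[i,4],s[i,:4].tolist(),rig(plane(n,cc[i],.03))[:2].tolist()) for i in range(1,c) if s[i,4]>8])
```

```text
[ 0.0496 -0.1293  0.2652] [-1.70785952  0.89263167  4.26440216] 34.06698167324066
theta 1.298922893953648
scene bin px 3528 [(np.int32(1082), [266, 256, 48, 39], [0.1719, -0.1218]), (np.int32(87), [235, 265, 11, 22], [0.0659, -0.1856])]
top bin px 2660 [(np.int32(1768), [277, 104, 49, 62], [0.1416, -0.1445])]
```

Request:
send_rows([
  [0,-18,3.5],
  [0,-35,9],
  [0,-52,16],
  [0,-68,25],
  [0,-83,35],
  [0,-97,47],
  [0,-110,60],
  [0,-121,74],
], roll=[0,0,0,0,0,0,0,0], claw=[0,0,0,0,0,0,0,0])

```text
t: 17.67
eef_pos: [0.5238, -0.1611, 0.1902]
tool_rot: [0.001, 0.643, 0.766, 0.001]
contact_force: [2.4, 0.4, -1.1]
gripper_width: 0.099
grasp_force: 33.8
```

Request:
send_rows([
  [0,-10,15],
  [0,-18,31],
  [0,-25,48],
  [0,-29,64],
  [0,-31,74],
  [0,-32.5,80],
  [0,-32.5,83],
  [0,-32.5,83],
], roll=[0,0,0,0,0,0,0,0], claw=[0,0,0,0,0,0,0,0])

```text
t: 18.33
eef_pos: [0.4919, -0.1668, 0.1075]
tool_rot: [0.0, 0.643, 0.766, 0.0]
contact_force: [3.4, 0.9, -0.8]
gripper_width: 0.102
grasp_force: 33.4
```

Run:
```python
from h import *
p,M,o=tool();print(rig(p),o['contact_force'],o['grasp_force'])
im=bot.read_camera('scene');cv2.imwrite('pics/s8.png',im[:,:,::-1])
for s,c in blobs(im,(0,120,60),(8,255,255),3)[1]:
    if 200<s[0]<235 and s[1]>200:print('sc',s,c,rig(plane('scene',c,.04)))
```

```text
[-0.1039 -0.1291  0.1075] [ 3.41790472  0.89145015 -0.81097892] 33.38023245334625
sc [206, 269, 6, 5, 23] [208.2, 271.1] [-0.0064 -0.2097  0.04  ]
sc [231, 274, 4, 17, 54] [232.8, 281.3] [ 0.0606 -0.2071  0.04  ]
```

Request:
send_rows([
  [0,0,0],
  [0,0,0],
  [0,0,0],
  [0,0,0],
  [0,0,0],
  [0,0,0],
  [0,0,0],
  [0,0,0],
], roll=[0,0,0,0,0,0,0,0], claw=[0.15,0.2,0.25,0.3,0.35,0.38,0.38,0.38])

```text
t: 19.05
eef_pos: [0.4908, -0.1668, 0.1073]
tool_rot: [-0.0, 0.643, 0.766, -0.0]
contact_force: [0.6, 0.1, -0.1]
gripper_width: 0.384
grasp_force: 0.0
```

Request:
send_rows([
  [0,0,-10],
  [0,0,-30],
  [0,0,-60],
  [0,0,-90],
  [0,-10,-120],
  [0,-30,-145],
  [0,-45,-160],
  [0,-55,-165],
], roll=[0,0,0,0,0,0,0,0], claw=[0.38,0.38,0.38,0.38,0.38,0.38,0.38,0.38])

```text
t: 19.72
eef_pos: [0.4364, -0.1776, 0.2754]
tool_rot: [0.002, 0.644, 0.765, 0.001]
contact_force: [-0.0, -0.7, 0.4]
gripper_width: 0.377
grasp_force: 0.0
```

Request:
send_rows([
  [-20,0,0],
  [-50,0,0],
  [-85,0,0],
  [-120,0,0],
  [-150,0,0],
  [-165,20,0],
  [-170,40,0],
  [-170,45,0],
], roll=[0,0,0,0,0,0,0,0], claw=[0.38,0.38,0.38,0.38,0.38,0.38,0.38,0.38])

```text
t: 20.38
eef_pos: [0.5127, -0.3366, 0.2726]
tool_rot: [0.001, 0.643, 0.766, -0.0]
contact_force: [-0.0, 0.0, -0.6]
gripper_width: 0.378
grasp_force: 0.0
```

Request:
send_rows([
  [0,0,0],
  [0,0,0],
  [0,0,0],
  [0,0,0],
  [0,0,0],
  [0,0,0],
  [0,0,0],
  [0,0,0],
], roll=[0,0,0,0,0,0,0,0], claw=[0.38,0.38,0.38,0.38,0.38,0.38,0.38,0.38])

```text
t: 21.05
eef_pos: [0.5101, -0.3359, 0.2724]
tool_rot: [0.0, 0.643, 0.766, 0.0]
contact_force: [0.2, 0.2, -0.2]
gripper_width: 0.383
grasp_force: 0.0
```

Run:
```python
from h import *
p,M,o=tool();print(rig(p),o['contact_force'],o['t'])
m=bot.camera_model('wrist');im=bot.read_camera('wrist');cv2.imwrite('pics/w9.png',im[:,:,::-1]);print('cam',rig(ray('wrist',(256,192),m)[0]))
def pw(q):
    q=(np.array(m['camera_from_world'])@np.r_[q,1])[:3];t=np.arctan2(np.hypot(q[0],q[1]),q[2]);K=np.array(m['camera_matrix'])
    return K[:2,2]+K[0,0]*t*q[:2]/np.hypot(q[0],q[1])
for s,c in blobs(im,(0,120,60),(8,255,255),10)[1]: print('wr',s,c,rig(plane('wrist',c,.04,m)))
print('tip pred',pw(wor(-.0077,-.2097,.046)).round(1),pw(wor(-.0077,-.2137,.046)).round(1),'spot pred',pw(wor(-.0077,-.2097,.04)).round(1),pw(wor(-.0077,-.2097,.07)).round(1))
u=pw(wor(-.0077,-.2097,.04)).astype(int)
for r in range(u[1]-12,u[1]+14):print(r,' '.join('%3d/%3d'%(v[0],v[2]) for v in im[r,u[0]-10:u[0]+15]))
for n in('top','scene'):
    im=bot.read_camera(n);cv2.imwrite(f'pics/{n}9.png',im[:,:,::-1]);mm=bot.camera_model(n)
    px=lambda q:(lambda a:a[:2]/a[2])(np.array(mm['camera_matrix'])@(np.array(mm['camera_from_world'])@np.r_[q,1])[:3])
    k=cv2.inRange(cv2.cvtColor(im,cv2.COLOR_RGB2HSV),(0,0,60),(179,90,255))
    for nm,cx,hx,cy,z in(('bin',.142,.088,-.13,.02),('tray',.01,.055,-.129,.12)):
        msk=np.zeros(k.shape,np.uint8);cv2.fillConvexPoly(msk,np.array([px(wor(cx+a*hx,cy+b*.05*(1.4 if nm=='bin' else 1),z)) for a,b in((-1,-1),(-1,1),(1,1),(1,-1))]).astype(np.int32),255)
        print(n,nm,(msk>0).sum(),((k&msk)>0).sum())
    for s,c in blobs(im,(12,110,80),(24,255,255),20)[1]:print(n,'brass',s,c)
    for s,c in blobs(im,(24,150,120),(34,255,255),100)[1]:print(n,'mat',s,c)
```

```text
[-0.1149 -0.2989  0.2724] [ 0.23411867  0.18518037 -0.19378897] 21.05
cam [-0.1147 -0.2143  0.4149]
wr [392, 0, 120, 108, 4970] [480.9, 56.0] [ 0.22   -0.1375  0.04  ]
wr [382, 71, 9, 2, 15] [385.8, 71.4] [ 0.0521 -0.1861  0.04  ]
wr [337, 80, 11, 12, 92] [341.7, 85.0] [-0.0088 -0.2092  0.04  ]
wr [482, 179, 15, 38, 308] [489.1, 197.4] [ 0.2827 -0.3652  0.04  ]
tip pred [343.8  85.4] [343.7  88.6] spot pred [342.5  85.4] [349.4  85.6]
73 155/155 155/155 157/156 157/156 158/158 158/157 157/157 154/154 155/154 154/154 155/154 157/155 159/156 159/159 158/157 157/157 157/156 156/156 155/154 154/153 154/153 154/152 154/153 155/153 152/153
74 157/156 157/157 158/157 158/157 157/157 156/156 156/155 156/155 156/156 155/155 155/154 158/156 159/157 158/157 158/158 156/156 155/155 156/156 154/154 153/152 152/152 152/150 153/152 153/152 153/153
75 155/155 157/157 157/156 157/156 157/157 155/156 156/156 155/155 154/155 155/154 156/155 156/156 158/156 159/157 158/157 157/156 156/156 156/153 152/151 153/151 153/152 153/151 153/151 155/153 154/153
76 158/157 158/158 159/158 157/156 156/154 157/157 1
[... 4769 characters left out ...]
 10, 7, 39] [341.6, 171.5]
top brass [359, 177, 32, 31, 660] [373.7, 190.5]
top brass [184, 195, 6, 5, 22] [186.7, 197.4]
top mat [360, 178, 34, 34, 708] [375.4, 195.3]
scene bin 3645 1176
scene tray 1611 0
scene brass [0, 0, 52, 109, 3521] [18.7, 56.1]
scene brass [111, 0, 70, 35, 1125] [134.0, 13.0]
scene brass [416, 0, 92, 100, 5759] [461.7, 47.6]
scene brass [343, 4, 13, 14, 105] [348.7, 11.3]
scene brass [279, 134, 6, 15, 58] [281.8, 140.1]
scene brass [315, 136, 26, 28, 305] [327.6, 151.9]
scene brass [200, 244, 9, 17, 89] [204.3, 251.2]
scene brass [140, 288, 41, 42, 631] [159.2, 304.6]
scene brass [192, 312, 24, 22, 350] [203.8, 323.7]
scene mat [136, 291, 44, 39, 907] [157.6, 312.1]
```

The wrist view puts the stylus within about 1.5 mm of the spot in y and about 3.5 mm in x. The tray is empty, the samples are in the red bin and the weight is on the mat, so I'm handing in.

```bash
python3 -c "
from station import bot
print(bot.hand_in())"
```

```text
the job is handed in; nothing more can be done
None
```

I handed the job in at about 21 s of the 72 s allowed, but the hand-in returned no verdict. By my last camera checks the weight stands on the yellow mat, the samples are in the red bin, and the tray is empty and lowered back. The red spot is about 4 mm from the point under the stylus (limit 8 mm), and one wrong-sign row briefly pushed the handle down before tipping, with no harm seen.

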